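# Move the tack jars to the new rack in order

## Robot

A 6-joint arm with a two-finger parallel gripper is mounted at the origin on the work surface. World frame = base frame: x ahead of the robot, y to its left, z up, the work surface at z = 0. Lengths are in m, angles in rad, forces in N, time in s.
With the tool pointing down it reaches from about 0.25 to 0.775 m from the base axis. Payload 8.9 kg.
Tool frame: the origin (TCP) lies midway between the tips of the shut fingers; the grasp point (between the pads) lies 19 mm behind it; x points along the fingers, z is the direction in which the jaws open and shut, and the axes are right-handed (so a half turn about x gives the same grasp; the last joint's range is limited). The gripper opens to 85 mm and grips with 20 to 120 N. Pads are 22 mm wide; open, the fingers measure 114 mm over their backs; the gripper's body (76 mm by 85 mm) begins 54 mm behind the grasp point. The pads swing forward as they close: fully open they stand 13 mm farther back than shut.
Start: joints at [-1.392, 0.291, -0.153, 1.127, 0, 1.431], TCP at [0.164, -0.499, 0.231] pointing down, gripper open.
Joint ranges: [-2.52, 2.52], [-0.91, 1.74], [-1.3, 1.37], [-1.96, 2.02], [-1.52, 1.47], [-3.14, 3.14]. Speed limits (rad/s): [2.22, 2.22, 2.79, 3.14, 3.14, 3.14].

## Interface

Orientations are given as a unit quaternion [w, x, y, z].
In Python, from station import r gives the robot as it stands.
- The arm moves only by the shell command python3 -m inch 'ROWS'. ROWS is JSON, a list of rows, each a list of 7 numbers: the shift along the tool's x, y, z in units of 40 mm (1.0 is 40 mm), then the turn, a rotation vector about the tool's x, y, z in rad, then the finger opening in mm, from 0 to 85.4. A call has 1 to 12 rows; each row is the pose to reach, as a shift and turn from the pose commanded when the call began, along the tool's axes at that moment; what a row does not reach only later rows make up. A row lasts 1/10 s, in which the tool goes at most 50 mm and 8.59 degrees, less where a joint would pass 70% of its speed; a pose out of reach is approached as far as the arm can. A call with a gripper value outside its range is refused whole. The fingers move at their own pace and stop on an object; the grip force is fixed at half the most. Time passes only in rows, so rows that repeat a pose let the fingers close. It gives the time, the measured TCP pose, the force and the opening at its end, in the units of the state.
- r.get_obs(): the state, without advancing time (a new reading comes with each control period).
- r.snapshot(name): name is "scene" or "top" or "wrist"; returns the picture (384x512x3 uint8, red, green, blue); there is no depth.
- r.camera_info(name): a dict with "fx", "fy", "cx", "cy" (pixels), "R" (3x3) and "t" (3): a world point X has camera coordinates R X + t. Camera axes: x right, y down, z forward; pixel columns grow to the right and rows downward; lengths in m; the calibration is good to about 2 mm. A picture is of the moment at which its call begins: read the wrist's pose just before it. camera_info takes no time and is no camera call; for the wrist camera it gives the pose at the moment of the call.
- r.job_done(): hands the job in, once; it reports no verdict.
The state is a dict: "t": time; "q": joint angles; "dq": joint speeds; "effort": joint torques, N m; "ee_pos": TCP position; "tool_rot": TCP orientation; "wrist_force": force on the tool from outside, world axes, zero at the start; "ft_torque": the same for the moment, N m; "width": opening from 0.0 (shut) to 1.0 (fully open).
Only numpy, scipy, OpenCV 4.12 (cv2) and the standard library are available. Lean on these libraries where they do the work, as an engineer would, in place of code of your own. Each camera call takes 0.05 s, during which the arm holds its last target.

## Task

Move the four tack jars from the row of coloured cups into the new wooden rack, one jar to a pocket, in the same order: the jar at the robot's left end of the old row goes into the pocket next to the orange end block, and the others follow in turn towards the grey end. Keep every jar upright the whole time and leave all four standing flat in their pockets.

Things in the scene. Friction and masses are not known exactly. Their poses are not given: they have to be found in the camera images.
- jar_red: loose red plastic tack jar with a red screw lid and a white label band, a plain upright cylinder 42 mm in diameter (lid 43 mm) and 70 mm tall, about 120 g; origin at the centre of its underside, z up. It starts upright in the red cup of the old row
- jar_yellow: loose yellow plastic tack jar with a yellow screw lid and a white label band, a plain upright cylinder 42 mm in diameter (lid 43 mm) and 70 mm tall, about 120 g; origin at the centre of its underside, z up. It starts upright in the yellow cup of the old row
- jar_green: loose green plastic tack jar with a green screw lid and a white label band, a plain upright cylinder 42 mm in diameter (lid 43 mm) and 70 mm tall, about 120 g; origin at the centre of its underside, z up. It starts upright in the green cup of the old row
- jar_blue: loose blue plastic tack jar with a blue screw lid and a white label band, a plain upright cylinder 42 mm in diameter (lid 43 mm) and 70 mm tall, about 120 g; origin at the centre of its underside, z up. It starts upright in the blue cup of the old row
- cup_red: fixed shallow square red plastic cup, 66 x 66 mm outside, 16 mm high, walls and floor 4 mm thick. Origin at the centre of its underside, which lies 12 mm above the bench on a plywood strip. The four cups form the old row, 75 mm apart along their own y axis, which points to the robot's left (the row is turned at most 10 degrees)
- cup_yellow: fixed shallow square yellow plastic cup, 66 x 66 mm outside, 16 mm high, walls and floor 4 mm thick. Origin at the centre of its underside, which lies 12 mm above the bench on a plywood strip. The four cups form the old row, 75 mm apart along their own y axis, which points to the robot's left (the row is turned at most 10 degrees)
- cup_green: fixed shallow square green plastic cup, 66 x 66 mm outside, 16 mm high, walls and floor 4 mm thick. Origin at the centre of its underside, which lies 12 mm above the bench on a plywood strip. The four cups form the old row, 75 mm apart along their own y axis, which points to the robot's left (the row is turned at most 10 degrees)
- cup_blue: fixed shallow square blue plastic cup, 66 x 66 mm outside, 16 mm high, walls and floor 4 mm thick. Origin at the centre of its underside, which lies 12 mm above the bench on a plywood strip. The four cups form the old row, 75 mm apart along their own y axis, which points to the robot's left (the row is turned at most 10 degrees)
- new_rack: fixed dark wooden new rack: open tray 68 (its x) x 304 (its y) x 24 mm high, walls and floor 4 mm, three cross walls: four pockets in a row, each 60 x 71 mm inside. Origin at the centre of its underside, on the bench; pocket centres at x = 0, y = +112.5, +37.5, -37.5, -112.5 mm, floor 4 mm above the underside. An orange block stands at one end, a grey one at the other
- orange_end: fixed orange plastic end block, 68 x 24 x 36 mm high, standing against one of the two ends of the new rack (165 mm from its middle; a grey one of the same size is at the other end, and which end is which changes); origin at the centre of its underside
Not all that is in view belongs to the job. Of the things like the jar_red, leave any that is pink; of the rest the larger one is meant. There is more than one size of the jar_blue; the job needs the smaller.

How it is judged:
By the outcome, as a careful person would: the job done as asked, in the order asked, and still so for the second after the job is handed in, with the robot touching nothing.
It also fails if it takes over 96 s, if anything falls off the work surface, if the arm or the gripper's body presses on something with over 40 N, if the wrist force passes 120 N, or if a joint passes its speed limit or range.

## Working session

There is one attempt and no reset: what is moved stays moved. The work goes in short steps, Python scripts to look and compute and a shell command to move; the robot and the scene stay as the last step left them, time stands still between calls to the robot, and variables do not carry over. Pictures are saved under pics/ and viewed, and the job is handed in when it is done.

```bash
ls; mkdir -p pics; python3 - <<'E'
from station import r
import cv2
for n in ["scene","top"]:
    im=r.snapshot(n); cv2.imwrite(f"pics/{n}0.png",im[:,:,::-1]); c=r.camera_info(n); print(n,c)
o=r.get_obs(); print(o)
E
```

```text
pics
scene {'fx': 406.38775017054434, 'fy': 406.38775017054434, 'cx': 260.40737768181685, 'cy': 197.98875968409783, 'R': array([[-0.14162241,  0.98988379,  0.00855373],
       [ 0.84976091,  0.12599837, -0.51188945],
       [-0.50778883, -0.06522639, -0.85900874]]), 't': array([ 0.13352689, -0.39782887,  1.02671616])}
top {'fx': 389.0575769927791, 'fy': 389.0575769927791, 'cx': 260.58759700773294, 'cy': 191.5361714547606, 'R': array([[ 0.02335304, -0.99843819,  0.05075257],
       [-0.98958464, -0.03029941, -0.14072736],
       [ 0.14204535, -0.04693755, -0.98874667]]), 't': array([-0.06983853,  0.48293696,  0.6269191 ])}
{'t': 0.1, 'q': array([-1.39229343e+00,  2.91220087e-01, -1.54072225e-01,  1.12669750e+00,
       -3.35003349e-06,  1.43150048e+00]), 'dq': array([-0.00081699,  0.00019205,  0.00197679, -0.00099683, -0.00145407,
        0.00074554]), 'effort': array([ 1.21990743e-03, -5.37977207e+01,  3.31919146e+01,  9.29720700e-03,
       -2.09945965e-04, -2.69380848e-05]), 'ee_pos': array([ 0.16398222, -0.49830758,  0.23078376]), 'tool_rot': array([ 0.5725117 ,  0.41487679,  0.57312167, -0.41429356]), 'wrist_force': array([0.12607727, 0.48963674, 0.33812688]), 'ft_torque': array([-0.00223977,  0.02469083,  0.01167158]), 'width': 0.9990279895856874}
```

View pics/scene0.png

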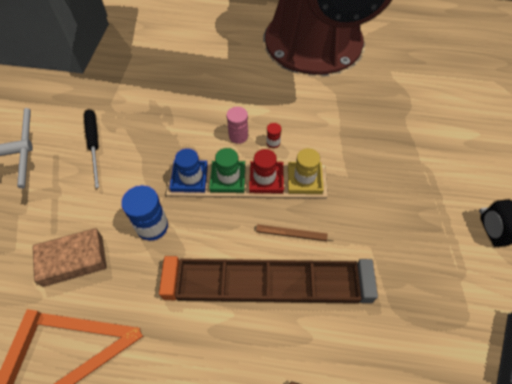

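View pics/top0.png

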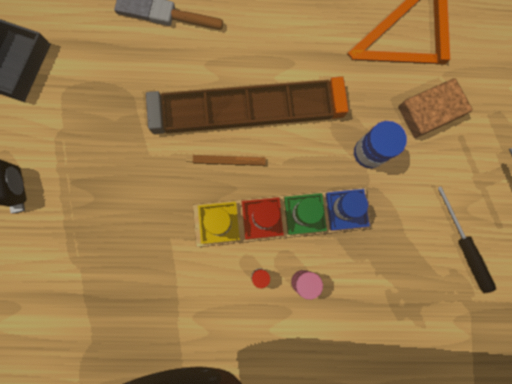

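Seen from the top: the row from the robot's left is yellow (218,222), red (264,216), green (309,212), blue (350,206). The orange block is at the robot's right (339,98) and the grey one at its left (153,112). So yellow goes next to orange, then red, green and blue. The pink, small red and large blue jars are decoys.

```bash
cat > h.py <<'E'
from station import r
import numpy as np, cv2
from scipy.spatial.transform import Rotation as Rn
def ray(ci,u,v,z):
    R,t=np.array(ci['R']),np.array(ci['t'])
    C=-R.T@t; d=R.T@np.array([(u-ci['cx'])/ci['fx'],(v-ci['cy'])/ci['fy'],1]); return C+d*(z-C[2])/d[2]
def proj(ci,X):
    p=np.array(ci['R'])@np.array(X)+ci['t']; return p[0]/p[2]*ci['fx']+ci['cx'],p[1]/p[2]*ci['fy']+ci['cy']
def rot(o):
    return Rn.from_quat(np.array(o['tool_rot'])[[1,2,3,0]]).as_matrix()
E
python3 - <<'E'
from h import *
im=cv2.imread('pics/top0.png')
a=cv2.resize(im[185:305,190:380],None,fx=4,fy=4,interpolation=cv2.INTER_CUBIC);cv2.imwrite('pics/a.png',a)
a=cv2.resize(im[70:140,140:360],None,fx=3.5,fy=3.5,interpolation=cv2.INTER_CUBIC);cv2.imwrite('pics/b.png',a)
im=cv2.imread('pics/scene0.png')
a=cv2.resize(im[90:310,150:385],None,fx=2.7,fy=2.7,interpolation=cv2.INTER_CUBIC);cv2.imwrite('pics/c.png',a)
print(rot(r.get_obs()).round(3))
E
```

```text
[[-0.     0.95   0.312]
 [ 0.001  0.312 -0.95 ]
 [-1.     0.    -0.001]]
```

View pics/a.png

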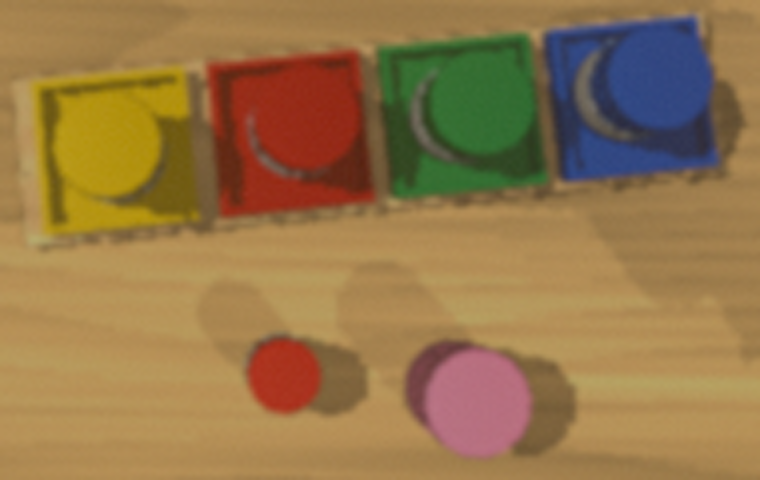

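View pics/b.png

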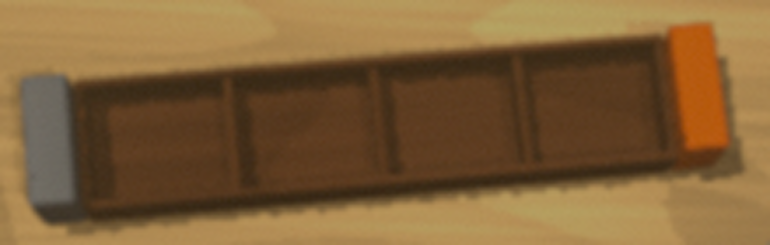

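View pics/c.png

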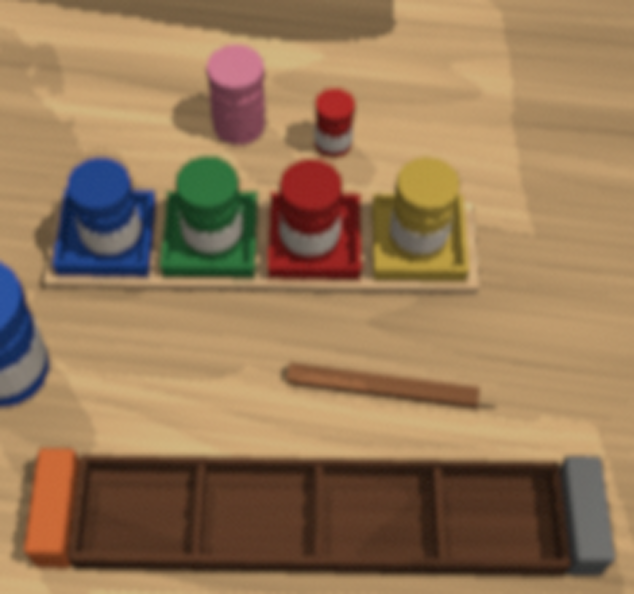

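Close-ups: the lids' centres, cup rims and rack block tops are all readable. I'll cast both views onto known heights and compare.

```bash
python3 - <<'E'
from h import *
T=r.camera_info('top');S=r.camera_info('scene')
def up(u,v,s,ox,oy): return (u+.5)/s-.5+ox,(v+.5)/s-.5+oy
A=lambda u,v,z: ray(T,*up(u,v,4,190,185),z)[:2]
B=lambda u,v,z: ray(T,*up(u,v,3.5,140,70),z)[:2]
C=lambda u,v,z: ray(S,*up(u,v,2.7,150,90),z)[:2]
for n,a,c in [('y',(108,145),(428,182)),('r',(307,121),(311,185)),('g',(482,102),(208,181)),('b',(660,78),(100,182))]:
    print(n,A(*a,.086).round(4),C(*c,.086).round(4))
cups=[[(33,82),(187,68),(201,223),(47,236)],[(208,65),(360,52),(374,202),(221,217)],[(377,49),(531,36),(547,186),(391,200)],[(545,32),(696,18),(718,166),(560,181)]]
P=np.array([[A(*p,.028) for p in c] for c in cups]); m=P.mean(1); print('cups',m.round(4))
print('yaw row', np.degrees(np.arctan2(-(m[0]-m[3])[0],(m[0]-m[3])[1])))
o=np.mean([B(*p,.036) for p in [(668,28),(712,24),(727,150),(684,160)]],0);oc=np.mean([C(*p,.036) for p in [(38,452),(76,450),(68,553),(28,556)]],0)
g=np.mean([B(*p,.036) for p in [(22,77),(66,74),(77,202),(35,212)]],0);gc=np.mean([C(*p,.036) for p in [(564,460),(602,457),(611,562),(573,566)]],0)
print('orange',o,oc,'grey',g,gc, np.linalg.norm(o-g),np.linalg.norm(oc-gc))
for O,G in((o,g),(oc,gc)):
    c=(O+G)/2; d=(O-G)/np.linalg.norm(O-G); print('mid',c,'yaw(grey dir)',np.degrees(np.arctan2(d[0],-d[1])),[ (c+d*k).round(4) for k in(.1125,.0375,-.0375,-.1125)])
print('smallred',A(285,375,.035),'pink',A(478,403,.07))
E
```

```text
y [0.4295 0.0126] [0.4312 0.0132]
r [ 0.4409 -0.0643] [ 0.4452 -0.0638]
g [ 0.4503 -0.1331] [ 0.4521 -0.1322]
b [ 0.4619 -0.2042] [ 0.4636 -0.2032]
cups [[ 0.4305  0.0123]
 [ 0.4402 -0.0613]
 [ 0.4492 -0.1346]
 [ 0.4593 -0.208 ]]
yaw row 7.441714802563147
orange [ 0.66225311 -0.19279521] [ 0.66818939 -0.19131748] grey [0.62173011 0.13135131] [0.62633381 0.13211107] 0.3266696820642404 0.32612561113566535
mid [ 0.64199161 -0.03072195] yaw(grey dir) 7.125833015375249 [array([ 0.6559, -0.1424]), array([ 0.6466, -0.0679]), array([0.6373, 0.0065]), array([0.628 , 0.0809])]
mid [ 0.6472616  -0.02960321] yaw(grey dir) 7.3737875053602915 [array([ 0.6617, -0.1412]), array([ 0.6521, -0.0668]), array([0.6424, 0.0076]), array([0.6328, 0.082 ])]
smallred [ 0.33977499 -0.06069752] pink [ 0.33318673 -0.1349881 ]
```

```bash
cat >> h.py <<'E'
def go(X,yaw=7.4):
    o=r.get_obs();R=rot(o); d=np.array(X)-o['ee_pos']
    zt=np.array([np.cos(np.radians(yaw)),np.sin(np.radians(yaw)),0]);xt=np.array([0,0,-1.]);Rt=np.stack([xt,np.cross(zt,xt),zt],1)
    rv=Rn.from_matrix(R.T@Rt).as_rotvec()
    print('t',o['t'],'ee',o['ee_pos'].round(4),'w',round(o['width']*85.4,1),'F',o['wrist_force'].round(1)); print('shift units',(R.T@d/.04).round(3),'rv',rv.round(3))
E
python3 -c "
from h import *
go([.43,.0129,.2])"
```

```text
t 0.1 ee [ 0.164  -0.4983  0.2308] w 85.3 F [0.1 0.5 0.3]
shift units [  0.783  10.311 -10.061] rv [-1.382e+00 -1.000e-03 -1.000e-03]
```

```bash
python3 -m inch '[[0.78,10.31,-10.06,-1.382,0,0,85],[0.78,10.31,-10.06,-1.382,0,0,85],[0.78,10.31,-10.06,-1.382,0,0,85],[0.78,10.31,-10.06,-1.382,0,0,85],[0.78,10.31,-10.06,-1.382,0,0,85],[0.78,10.31,-10.06,-1.382,0,0,85],[0.78,10.31,-10.06,-1.382,0,0,85],[0.78,10.31,-10.06,-1.382,0,0,85],[0.78,10.31,-10.06,-1.382,0,0,85],[0.78,10.31,-10.06,-1.382,0,0,85],[0.78,10.31,-10.06,-1.382,0,0,85],[0.78,10.31,-10.06,-1.382,0,0,85]]'
python3 - <<'E'
from h import *
go([.43,.0129,.2])
c=r.camera_info('wrist');print(c)
cv2.imwrite('pics/w1.png',r.snapshot('wrist')[:,:,::-1])
E
```

```text
t: 1.3
ee_pos: [0.4308, 0.0155, 0.1998]
tool_rot: [0.706, -0.046, 0.706, 0.047]
wrist_force: [0.6, -0.4, 0.4]
width: 0.994
t 1.3 ee [0.4308 0.0155 0.1998] w 84.9 F [ 0.6 -0.4  0.4]
shift units [-0.005 -0.063 -0.029] rv [ 0.002  0.    -0.001]
{'fx': 335.5282633445638, 'fy': 335.5282633445638, 'cx': 253.59148827673854, 'cy': 190.2120164440098, 'R': array([[ 9.91436460e-01,  1.30589961e-01, -8.69383267e-05],
       [ 1.24722718e-01, -9.46694742e-01,  2.97007253e-01],
       [ 3.87038613e-02, -2.94474662e-01, -9.54875219e-01]]), 't': array([-0.42937223, -0.06686087,  0.33854235])}
```

View pics/w1.png

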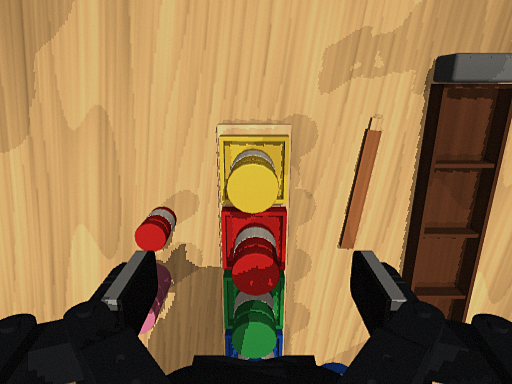

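Wrist view: the jaws straddle the row, with the yellow lid at (253,188), red at (256,271) and the rack's left rim on the right. I'll check the lid positions and the rack's near rim.

```bash
python3 - <<'E'
from h import *
c=r.camera_info('wrist')
for p in [(253,188),(256,271),(255,336)]: print(ray(c,*p,.086).round(4))
im=cv2.imread('pics/w1.png'); cv2.imwrite('pics/w1b.png',cv2.resize(im[40:330,390:512],None,fx=2,fy=2,interpolation=cv2.INTER_CUBIC))
# predicted rack left(near) rim line for each candidate mid
for mid in ([.642,-.0307],[.6473,-.0296]):
    a=np.radians(7.3);ex=np.array([np.cos(a),np.sin(a)]);ey=np.array([-np.sin(a),np.cos(a)])
    print([np.round(proj(c,[*(np.array(mid)-.034*ex+k*ey),.024]),1) for k in(.152,.0375,-.0375)],[np.round(proj(c,[*(np.array(mid)+sx*.034*ex+k*ey),.036]),1) for sx,k in((-1,.177),(-1,.153))])
E
```

```text
[0.4318 0.0167 0.086 ]
[ 0.4442 -0.0574  0.086 ]
[ 0.4524 -0.1251  0.086 ]
[array([438.8,  86.6]), array([419.8, 205.2]), array([409.3, 270.9])] [array([451.1,  55.9]), array([446.2,  85.4])]
[array([444.8,  86.1]), array([425.2, 204.9]), array([414.3, 270.6])] [array([457.5,  55.4]), array([452.5,  84.9])]
```

View pics/w1b.png

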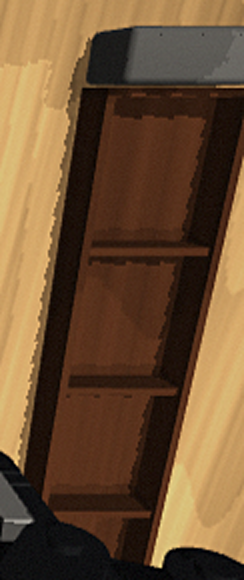

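The lid estimates agree to about 4 mm, and the rack's near edge favours mid x ≈ 0.647. I'm already well centred over yellow, so I'll descend and grip.

```bash
python3 -m inch '[[1.2,0,0,0,0,0,85],[2.4,0,0,0,0,0,85],[3.4,0,0,0,0,0,85],[3.9,0,0,0,0,0,85],[3.9,0,0,0,0,0,85],[3.9,0,0,0,0,0,85]]'
python3 -m inch '[[0,0,0,0,0,0,35],[0,0,0,0,0,0,35],[0,0,0,0,0,0,35],[0,0,0,0,0,0,35],[0,0,0,0,0,0,35],[0,0,0,0,0,0,35],[0,0,0,0,0,0,35],[0,0,0,0,0,0,35]]'
```

```text
t: 1.95
ee_pos: [0.43, 0.0123, 0.0444]
tool_rot: [0.705, -0.045, 0.706, 0.046]
wrist_force: [-0.5, -0.3, -0.1]
width: 0.994
t: 2.75
ee_pos: [0.4308, 0.0123, 0.0452]
tool_rot: [0.706, -0.046, 0.705, 0.045]
wrist_force: [-1.5, 0.6, 9.6]
width: 0.481
```

```bash
python3 -m inch '[[0,0,0,0,0,0,35],[-0.2,0,0,0,0,0,35],[-0.6,0,0,0,0,0,35],[-1.2,0,0,0,0,0,35],[-2,0,0,0,0,0,35],[-2.6,0,0,0,0,0,35],[-2.6,0,0,0,0,0,35],[-2.6,0,0,0,0,0,35]]'
python3 - <<'E'
from h import *
go([.66,-.141,.14])
for n in('wrist','top'): cv2.imwrite(f'pics/{n}2.png',r.snapshot(n)[:,:,::-1])
E
```

```text
t: 3.55
ee_pos: [0.4303, 0.0124, 0.1485]
tool_rot: [0.706, -0.046, 0.705, 0.045]
wrist_force: [-0.5, -0.1, -1.0]
width: 0.476
t 3.55 ee [0.4303 0.0124 0.1485] w 40.6 F [-0.5 -0.1 -1. ]
shift units [ 0.221 -4.541  5.202] rv [-0.     0.001  0.   ]
```

View pics/wrist2.png

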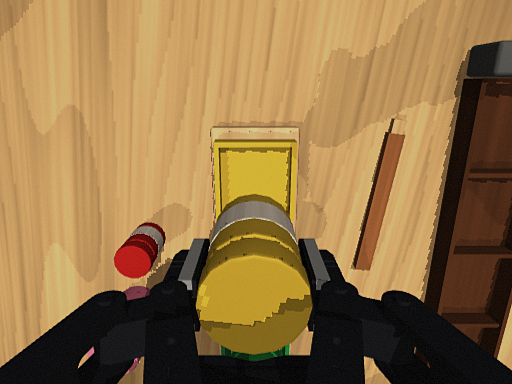

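View pics/top2.png

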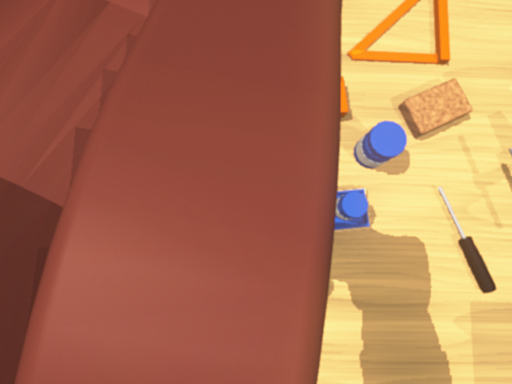

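Yellow is held upright and clear of its cup, with the jar centred between the pads in the wrist view. Before placing, I'll check where the big blue decoy stands relative to the pocket.

```bash
python3 - <<'E'
from h import *
T=r.camera_info('top');S=r.camera_info('scene')
print(ray(T,388,138,.1),ray(S,140,197,.1),ray(T,370,155,0))
E
python3 -m inch '[[0,-0.9,1,0,0,0,35],[0,-1.8,2.1,0,0,0,35],[0,-2.7,3.1,0,0,0,35],[0,-3.6,4.2,0,0,0,35],[0,-4.54,5.2,0,0,0,35],[0,-4.54,5.2,0,0,0,35],[0,-4.54,5.2,0,0,0,35],[0,-4.54,5.2,0,0,0,35]]'
python3 - <<'E'
from h import *
go([.66,-.141,.14])
for n in('wrist','scene'): cv2.imwrite(f'pics/{n}3.png',r.snapshot(n)[:,:,::-1])
E
```

```text
[ 0.56792098 -0.25516944  0.1       ] [ 0.56441489 -0.25581452  0.1       ] [ 0.56421412 -0.25933389  0.        ]
t: 4.45
ee_pos: [0.6587, -0.1408, 0.146]
tool_rot: [0.705, -0.045, 0.707, 0.046]
wrist_force: [-0.1, 0.4, -0.5]
width: 0.48
t 4.45 ee [ 0.6587 -0.1408  0.146 ] w 41.0 F [-0.1  0.4 -0.5]
shift units [ 0.15  -0.01   0.032] rv [-0.001 -0.003 -0.002]
```

View pics/wrist3.png

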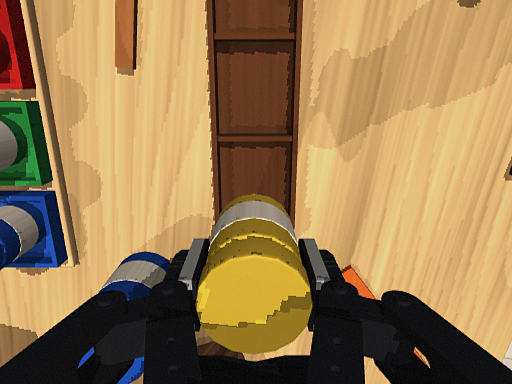

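View pics/scene3.png

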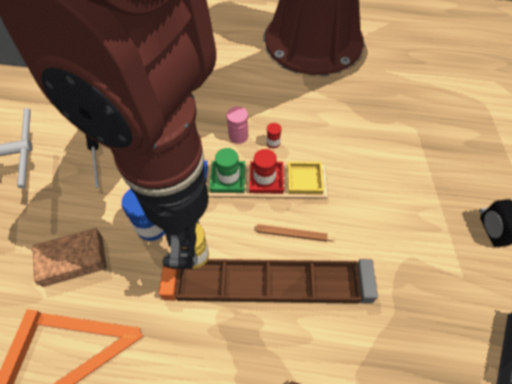

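Wrist view: the rack runs straight under the tool, rims near u=210 and u=299, cross walls near v=38 and v=137. I'll measure it from here.

```bash
python3 - <<'E'
from h import *
c=r.camera_info('wrist')
for p in [(212,90),(300,90),(211,180),(297,180)]: print(p,ray(c,*p,.024).round(4))
for p in [(255,38),(255,137)]: print(p,ray(c,*p,.024).round(4))
a=np.radians(7.3);ex=np.array([np.cos(a),np.sin(a)])
print([(ray(c,(x),v,.024)[:2]@ex).round(4) for x,v in((212,90),(300,90),(211,180),(297,180))], np.array([.6473,-.0296])@ex, np.array([.642,-.0307])@ex)
im=cv2.imread('pics/wrist3.png'); cv2.imwrite('pics/w3b.png',cv2.resize(im[0:230,190:320],None,fx=2.6,fy=2.6,interpolation=cv2.INTER_CUBIC))
E
```

```text
(212, 90) [ 0.6174 -0.0702  0.024 ]
(300, 90) [ 0.6838 -0.0616  0.024 ]
(211, 180) [ 0.6231 -0.1411  0.024 ]
(297, 180) [ 0.6933 -0.132   0.024 ]
(255, 38) [ 0.6451 -0.03    0.024 ]
(255, 137) [ 0.6545 -0.1014  0.024 ]
[np.float64(0.6034), np.float64(0.6704), np.float64(0.6001), np.float64(0.671)] 0.6382921602739262 0.6328953486587376
```

View pics/w3b.png

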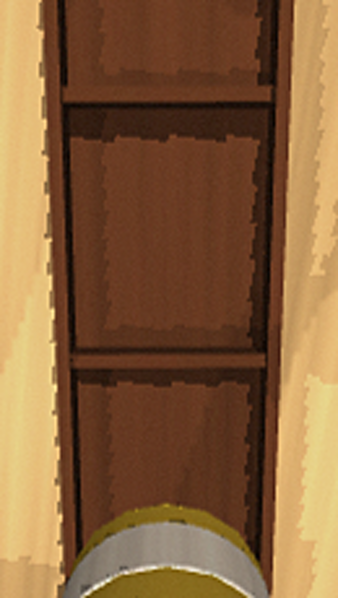

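Pocket 1 comes out at (0.660, −0.1415) and the tool is 1 mm from it. Lowering.

```bash
python3 -m inch '[[0.8,0,0.03,0,0,0,35],[1.6,0,0.03,0,0,0,35],[2.2,0,0.03,0,0,0,35],[2.55,0,0.03,0,0,0,35],[2.75,0,0.03,0,0,0,35],[2.81,0,0.03,0,0,0,35],[2.81,0,0.03,0,0,0,35],[2.81,0,0.03,0,0,0,35]]'
```

```text
t: 5.35
ee_pos: [0.6617, -0.141, 0.037]
tool_rot: [0.706, -0.046, 0.705, 0.045]
wrist_force: [0.4, -0.2, -1.8]
width: 0.479
```

```bash
python3 -m inch '[[0.05,0,0,0,0,0,35],[0.1,0,0,0,0,0,35],[0.1,0,0,0,0,0,35]]'
```

```text
t: 5.65
ee_pos: [0.6615, -0.141, 0.0333]
tool_rot: [0.706, -0.046, 0.705, 0.045]
wrist_force: [-2.8, 1.5, 9.0]
width: 0.475
```

Contact at the expected height (9 N). Releasing, then rising.

```bash
python3 -m inch '[[0,0,0,0,0,0,60],[0,0,0,0,0,0,65],[0,0,0,0,0,0,65],[0,0,0,0,0,0,65],[-0.8,0,0,0,0,0,65],[-1.8,0,0,0,0,0,65],[-2.8,0,0,0,0,0,70],[-3.5,0,0,0,0,0,75],[-3.5,0,0,0,0,0,75]]'
python3 - <<'E'
from h import *
go([.4418,-.0625,.16])
for n in('wrist',): cv2.imwrite(f'pics/{n}4.png',r.snapshot(n)[:,:,::-1])
E
```

```text
t: 6.55
ee_pos: [0.6633, -0.1415, 0.1766]
tool_rot: [0.708, -0.047, 0.703, 0.045]
wrist_force: [0.1, -0.2, -0.4]
width: 0.876
t 6.55 ee [ 0.6633 -0.1415  0.1766] w 74.8 F [ 0.1 -0.2 -0.4]
shift units [ 0.37   2.673 -5.24 ] rv [-0.     0.007  0.003]
```

View pics/wrist4.png

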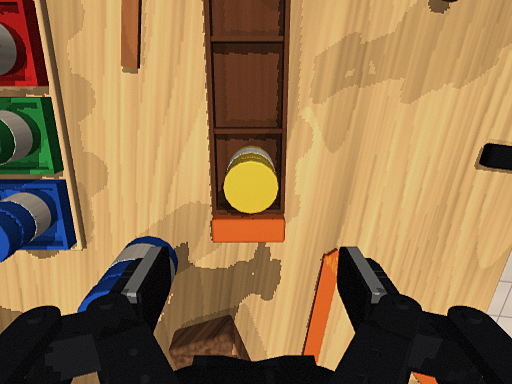

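Yellow stands flat in the pocket by the orange block (lid at (250,187)). On to red.

```bash
python3 -m inch '[[0.1,0.5,-1.1,0,0,0,75],[0.2,1.1,-2.2,0,0.003,0,80],[0.3,1.6,-3.3,0,0.006,0,85],[0.37,2.2,-4.3,0,0.006,0.003,85],[0.4,2.66,-5.21,0,0.006,0.003,85],[0.4,2.66,-5.21,0,0.006,0.003,85],[0.4,2.66,-5.21,0,0.006,0.003,85],[0.4,2.66,-5.21,0,0.006,0.003,85]]'
python3 - <<'E'
from h import *
go([.443,-.063,.044])
c=r.camera_info('wrist')
for n in('wrist',): cv2.imwrite(f'pics/{n}5.png',r.snapshot(n)[:,:,::-1])
print(proj(c,[.443,-.063,.086]),proj(c,[.452,-.133,.086]))
E
```

```text
t: 7.4
ee_pos: [0.4415, -0.0625, 0.1556]
tool_rot: [0.704, -0.045, 0.708, 0.046]
wrist_force: [-0.2, -0.5, -0.2]
width: 0.996
t 7.4 ee [ 0.4415 -0.0625  0.1556] w 85.1 F [-0.2 -0.5 -0.2]
shift units [ 2.789 -0.025  0.05 ] rv [-0.    -0.005 -0.003]
(np.float64(255.9006271365858), np.float64(207.47247095693376)) (np.float64(255.66768844263285), np.float64(297.5005651414253))
```

View pics/wrist5.png

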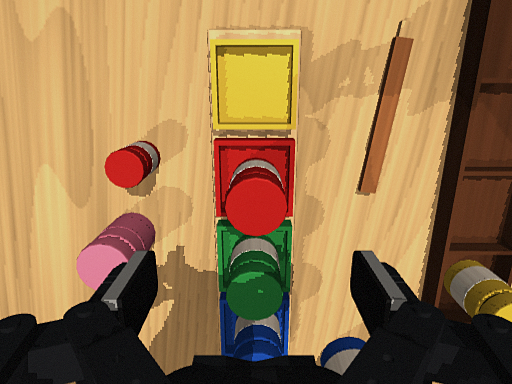

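The red lid at (256,204) matches the prediction. Descend and grip.

```bash
python3 -m inch '[[1,0,0.03,0,0,0,85],[2,0,0.03,0,0,0,85],[2.6,0,0.03,0,0,0,85],[2.78,0,0.03,0,0,0,85],[2.78,0,0.03,0,0,0,85],[2.78,0,0.03,0,0,0,35],[2.78,0,0.03,0,0,0,35],[2.78,0,0.03,0,0,0,35],[2.78,0,0.03,0,0,0,35],[2.78,0,0.03,0,0,0,35],[2.78,0,0.03,0,0,0,35],[2.78,0,0.03,0,0,0,35]]'
python3 -m inch '[[0,0,0,0,0,0,35],[0,0,0,0,0,0,35],[0,0,0,0,0,0,35]]'
```

```text
t: 8.65
ee_pos: [0.442, -0.0619, 0.0457]
tool_rot: [0.704, -0.045, 0.707, 0.046]
wrist_force: [-1.0, -0.2, 7.4]
width: 0.476
t: 8.95
ee_pos: [0.442, -0.0619, 0.0457]
tool_rot: [0.704, -0.045, 0.707, 0.046]
wrist_force: [-0.8, -0.6, 7.6]
width: 0.477
```

```bash
python3 -m inch '[[-0.2,0,0,0,0,0,35],[-0.6,0,0,0,0,0,35],[-1.4,0,0,0,0,0,35],[-2.2,0,0,0,0,0,35],[-2.6,-0.1,0.6,0,0,0,35],[-2.6,-0.3,1.7,0,0,0,35],[-2.6,-0.45,2.8,0,0,0,35],[-2.6,-0.65,4,0,0,0,35],[-2.6,-0.79,5.15,0,0,0,35],[-2.6,-0.79,5.15,0,0,0,35],[-2.6,-0.79,5.15,0,0,0,35],[-2.6,-0.79,5.15,0,0,0,35]]'
python3 - <<'E'
from h import *
go([.6503,-.067,.037])
c=r.camera_info('wrist')
cv2.imwrite(f'pics/wrist6.png',r.snapshot('wrist')[:,:,::-1])
E
```

```text
t: 10.15
ee_pos: [0.6489, -0.0665, 0.1474]
tool_rot: [0.703, -0.045, 0.708, 0.047]
wrist_force: [0.4, 0.4, -1.1]
width: 0.479
t 10.15 ee [ 0.6489 -0.0665  0.1474] w 40.9 F [ 0.4  0.4 -1.1]
shift units [ 2.76  -0.025  0.053] rv [-0.    -0.007 -0.003]
```

View pics/wrist6.png

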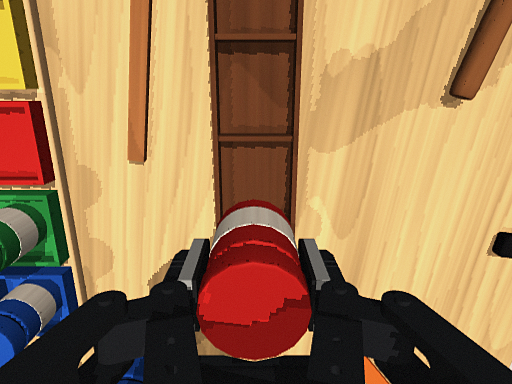

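Red is upright over pocket 2, with the same alignment to the cross walls (v≈137, 36) as yellow had. Lowering.

```bash
python3 -m inch '[[0.8,0,0.02,0,0,0,35],[1.6,0,0.02,0,-0.006,-0.003,35],[2.2,0,0.02,0,-0.006,-0.003,35],[2.55,0,0.02,0,-0.006,-0.003,35],[2.7,0,0.02,0,-0.006,-0.003,35],[2.78,0,0.02,0,-0.006,-0.003,35],[2.86,0,0.02,0,-0.006,-0.003,35],[2.86,0,0.02,0,-0.006,-0.003,35]]'
```

```text
t: 11.0
ee_pos: [0.6509, -0.0666, 0.0339]
tool_rot: [0.706, -0.046, 0.705, 0.045]
wrist_force: [-0.7, 0.1, -1.3]
width: 0.479
```

```bash
python3 -m inch '[[0.03,0,0,0,0,0,35],[0.03,0,0,0,0,0,35]]'
```

```text
t: 11.2
ee_pos: [0.651, -0.0667, 0.0337]
tool_rot: [0.706, -0.046, 0.705, 0.045]
wrist_force: [-2.8, 0.1, 12.9]
width: 0.482
```

```bash
python3 -m inch '[[0,0,0,0,0,0,60],[0,0,0,0,0,0,65],[0,0,0,0,0,0,65],[0,0,0,0,0,0,65],[-0.8,0,0,0,0,0,65],[-1.8,0,0,0,0,0,65],[-2.8,0,0,0,0,0,70],[-3.5,0,0,0,0,0,75],[-3.5,0,0,0,0,0,75]]'
python3 - <<'E'
from h import *
go([.452,-.133,.155])
cv2.imwrite(f'pics/wrist7.png',r.snapshot('wrist')[:,:,::-1])
E
```

```text
t: 12.1
ee_pos: [0.6526, -0.0669, 0.1763]
tool_rot: [0.708, -0.046, 0.703, 0.045]
wrist_force: [0.7, 0.5, -0.2]
width: 0.879
t 12.1 ee [ 0.6526 -0.0669  0.1763] w 75.1 F [ 0.7  0.5 -0.2]
shift units [ 0.498 -0.993 -5.189] rv [-0.     0.007  0.002]
```

View pics/wrist7.png

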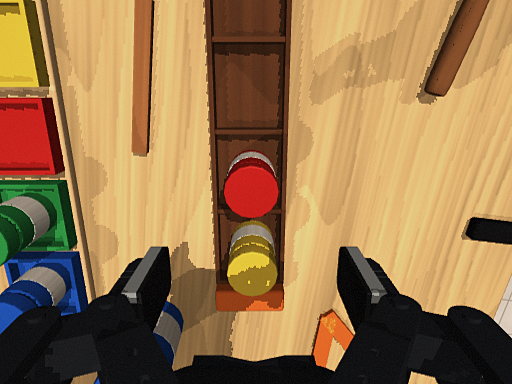

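Red and yellow stand in order. Now green.

```bash
python3 -m inch '[[0.1,-0.2,-1.1,0,0,0,75],[0.2,-0.4,-2.2,0,0.003,0,80],[0.3,-0.6,-3.3,0,0.006,0,85],[0.4,-0.8,-4.3,0,0.006,0.002,85],[0.5,-1,-5.16,0,0.006,0.002,85],[0.5,-1,-5.16,0,0.006,0.002,85],[0.5,-1,-5.16,0,0.006,0.002,85],[0.5,-1,-5.16,0,0.006,0.002,85]]'
python3 - <<'E'
from h import *
go([.452,-.133,.044])
c=r.camera_info('wrist')
cv2.imwrite(f'pics/wrist8.png',r.snapshot('wrist')[:,:,::-1])
print(proj(c,[.452,-.133,.086]))
E
```

```text
t: 12.95
ee_pos: [0.4512, -0.1325, 0.1513]
tool_rot: [0.704, -0.045, 0.708, 0.046]
wrist_force: [-0.3, 0.3, -0.4]
width: 0.994
t 12.95 ee [ 0.4512 -0.1325  0.1513] w 84.9 F [-0.3  0.3 -0.4]
shift units [ 2.681 -0.02   0.035] rv [ 0.    -0.006 -0.002]
(np.float64(255.05003427652974), np.float64(209.43996904117486))
```

View pics/wrist8.png

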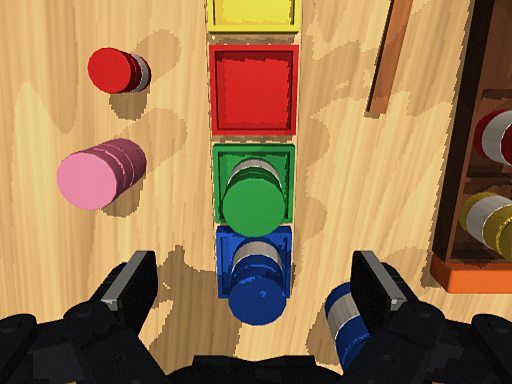

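The green lid at (254,205) is as predicted.

```bash
python3 -m inch '[[1,0,0.02,0,0,0,85],[2,0,0.02,0,0,0,85],[2.5,0,0.02,0,0,0,85],[2.67,0,0.02,0,0,0,85],[2.67,0,0.02,0,0,0,85],[2.67,0,0.02,0,0,0,35],[2.67,0,0.02,0,0,0,35],[2.67,0,0.02,0,0,0,35],[2.67,0,0.02,0,0,0,35],[2.67,0,0.02,0,0,0,35],[2.67,0,0.02,0,0,0,35],[2.67,0,0.02,0,0,0,35]]'
python3 -m inch '[[0,0,0,0,0,0,35],[0,0,0,0,0,0,35],[0,0,0,0,0,0,35]]'
python3 -c "
from h import *
go([.6407,.0072,.149])"
```

```text
t: 14.2
ee_pos: [0.4515, -0.1327, 0.0459]
tool_rot: [0.704, -0.045, 0.707, 0.046]
wrist_force: [-1.8, 1.0, 6.9]
width: 0.482
t: 14.5
ee_pos: [0.4515, -0.1327, 0.0459]
tool_rot: [0.704, -0.045, 0.707, 0.046]
wrist_force: [-1.2, 0.7, 6.6]
width: 0.48
t 14.5 ee [ 0.4515 -0.1327  0.0459] w 41.0 F [-1.2  0.7  6.6]
shift units [-2.597  2.863  5.129] rv [-0.    -0.004 -0.001]
```

```bash
python3 -m inch '[[-0.2,0,0,0,0,0,35],[-0.6,0,0,0,0,0,35],[-1.4,0,0,0,0,0,35],[-2.2,0,0,0,0,0,35],[-2.6,0.4,0.6,0,0,0,35],[-2.6,0.9,1.6,0,0,0,35],[-2.6,1.4,2.6,0,0,0,35],[-2.6,1.9,3.6,0,0,0,35],[-2.6,2.5,4.5,0,0,0,35],[-2.6,2.86,5.15,0,0,0,35],[-2.6,2.86,5.15,0,0,0,35],[-2.6,2.86,5.15,0,0,0,35]]'
python3 - <<'E'
from h import *
go([.6407,.0072,.0335])
cv2.imwrite(f'pics/wrist9.png',r.snapshot('wrist')[:,:,::-1])
E
```

```text
t: 15.7
ee_pos: [0.6407, 0.0078, 0.1478]
tool_rot: [0.703, -0.045, 0.708, 0.046]
wrist_force: [-1.0, 0.9, -1.9]
width: 0.474
t 15.7 ee [0.6407 0.0078 0.1478] w 40.4 F [-1.   0.9 -1.9]
shift units [ 2.857 -0.021  0.018] rv [ 0.001 -0.007 -0.002]
```

View pics/wrist9.png

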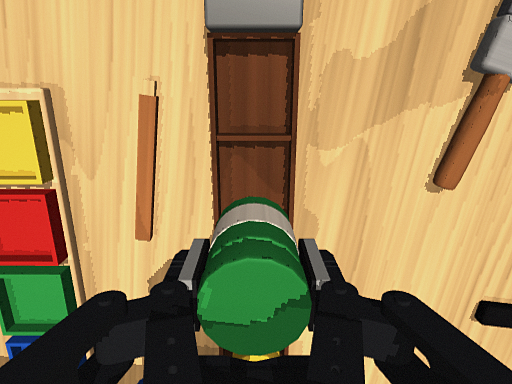

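Green is upright over pocket 3, with the same alignment to the cross wall (v≈137). Lowering.

```bash
python3 -m inch '[[0.8,0,0,0,0,0,35],[1.6,0,0,0,-0.006,-0.002,35],[2.2,0,0,0,-0.006,-0.002,35],[2.55,0,0,0,-0.006,-0.002,35],[2.7,0,0,0,-0.006,-0.002,35],[2.8,0,0,0,-0.006,-0.002,35],[2.88,0,0,0,-0.006,-0.002,35],[2.88,0,0,0,-0.006,-0.002,35]]'
```

```text
t: 16.55
ee_pos: [0.641, 0.0074, 0.0339]
tool_rot: [0.706, -0.046, 0.705, 0.045]
wrist_force: [-0.6, -1.7, 1.5]
width: 0.478
```

```bash
python3 -m inch '[[0.03,0,0,0,0,0,35],[0.03,0,0,0,0,0,35]]'; python3 -m inch '[[0,0,0,0,0,0,60],[0,0,0,0,0,0,65],[0,0,0,0,0,0,65],[0,0,0,0,0,0,65],[-0.8,0,0,0,0,0,65],[-1.8,0,0,0,0,0,65],[-2.8,0,0,0,0,0,70],[-3.5,0,0,0,0,0,75],[-3.5,0,0,0,0,0,75]]'
python3 - <<'E'
from h import *
go([.4632,-.2045,.15])
cv2.imwrite(f'pics/wrist10.png',r.snapshot('wrist')[:,:,::-1])
E
```

```text
t: 16.75
ee_pos: [0.6411, 0.0073, 0.0338]
tool_rot: [0.706, -0.046, 0.705, 0.045]
wrist_force: [-5.6, -0.2, 13.6]
width: 0.475
t: 17.65
ee_pos: [0.6427, 0.0074, 0.1759]
tool_rot: [0.708, -0.046, 0.703, 0.045]
wrist_force: [1.2, 0.2, 1.0]
width: 0.877
t 17.65 ee [0.6427 0.0074 0.1759] w 74.9 F [1.2 0.2 1. ]
shift units [ 0.62  -4.675 -5.137] rv [-0.     0.007  0.002]
```

View pics/wrist10.png

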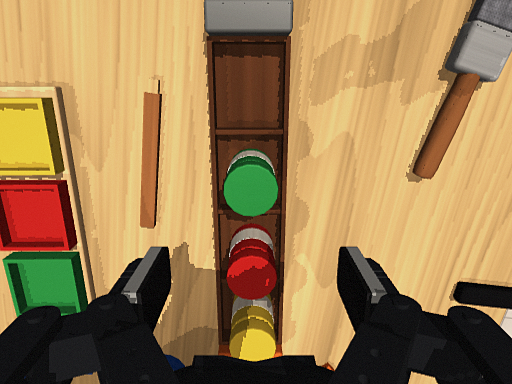

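Three in order. Now the small blue jar in the blue cup.

```bash
python3 -m inch '[[0.1,-0.9,-0.9,0,0,0,75],[0.2,-1.7,-1.9,0,0.003,0,80],[0.3,-2.6,-2.8,0,0.006,0,85],[0.4,-3.4,-3.7,0,0.006,0.002,85],[0.5,-4.2,-4.6,0,0.006,0.002,85],[0.62,-4.68,-5.11,0,0.006,0.002,85],[0.62,-4.68,-5.11,0,0.006,0.002,85],[0.62,-4.68,-5.11,0,0.006,0.002,85],[0.62,-4.68,-5.11,0,0.006,0.002,85]]'
python3 - <<'E'
from h import *
go([.4632,-.2045,.044])
c=r.camera_info('wrist')
cv2.imwrite(f'pics/wrist11.png',r.snapshot('wrist')[:,:,::-1])
print(proj(c,[.4632,-.2045,.086]))
E
```

```text
t: 18.6
ee_pos: [0.4618, -0.2036, 0.1461]
tool_rot: [0.703, -0.045, 0.708, 0.047]
wrist_force: [0.9, -0.1, 0.0]
width: 0.992
t 18.6 ee [ 0.4618 -0.2036  0.1461] w 84.7 F [ 0.9 -0.1  0. ]
shift units [ 2.551 -0.033  0.047] rv [ 0.001 -0.006 -0.003]
(np.float64(255.80599693390596), np.float64(212.99838872102268))
```

View pics/wrist11.png

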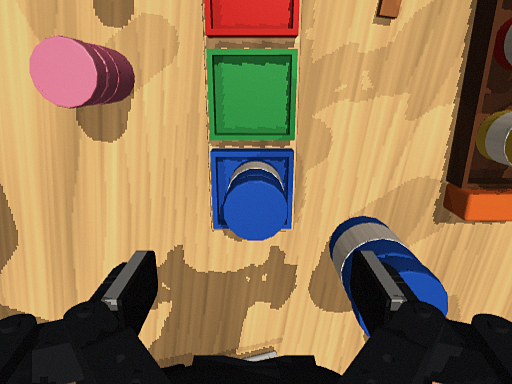

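```bash
python3 - <<'E'
from h import *
c=r.camera_info('wrist')
for p in [(333,250),(360,218),(395,235),(345,285)]: print(p,ray(c,*p,0).round(4))
for p in [(447,290)]: print(p,ray(c,*p,.1).round(4))
E
```

```text
(333, 250) [ 0.5458 -0.265   0.    ]
(360, 218) [ 0.564  -0.2295  0.    ]
(395, 235) [ 0.6003 -0.242   0.    ]
(345, 285) [ 0.5651 -0.3011  0.    ]
(447, 290) [ 0.5927 -0.2357  0.1   ]
```

The big blue jar's near edge is x≥0.54, y≤−0.23. The outer finger reaches x≈0.52, so it's clear. I'll use a slightly smaller opening for margin.

```bash
python3 -m inch '[[0.8,0,0.03,0,0,0,72],[1.7,0,0.03,0,0,0,72],[2.3,0,0.03,0,0,0,72],[2.54,0,0.03,0,0,0,72],[2.54,0,0.03,0,0,0,72],[2.54,0,0.03,0,0,0,35],[2.54,0,0.03,0,0,0,35],[2.54,0,0.03,0,0,0,35],[2.54,0,0.03,0,0,0,35],[2.54,0,0.03,0,0,0,35],[2.54,0,0.03,0,0,0,35],[2.54,0,0.03,0,0,0,35]]'
python3 -m inch '[[0,0,0,0,0,0,35],[0,0,0,0,0,0,35],[0,0,0,0,0,0,35]]'
python3 -c "
from h import *
go([.6312,.0816,.149])"
```

```text
t: 19.85
ee_pos: [0.4632, -0.2045, 0.0464]
tool_rot: [0.704, -0.045, 0.707, 0.046]
wrist_force: [0.5, 1.0, 6.2]
width: 0.479
t: 20.15
ee_pos: [0.4632, -0.2045, 0.0464]
tool_rot: [0.704, -0.045, 0.707, 0.046]
wrist_force: [0.5, 1.3, 7.3]
width: 0.475
t 20.15 ee [ 0.4632 -0.2045  0.0464] w 40.6 F [0.5 1.3 7.3]
shift units [-2.579  6.555  5.075] rv [-0.    -0.004 -0.001]
```

```bash
python3 -m inch '[[-0.2,0,0,0,0,0,35],[-0.6,0,0,0,0,0,35],[-1.4,0,0,0,0,0,35],[-2.2,0,0,0,0,0,35],[-2.6,0.6,0.5,0,0,0,35],[-2.6,1.4,1.1,0,0,0,35],[-2.6,2.2,1.7,0,0,0,35],[-2.6,3,2.3,0,0,0,35],[-2.6,3.8,2.9,0,0,0,35],[-2.6,4.6,3.6,0,0,0,35],[-2.6,5.4,4.2,0,0,0,35],[-2.6,6,4.65,0,0,0,35]]'
python3 -c "
from h import *
go([.6312,.0816,.149])"
```

```text
t: 21.35
ee_pos: [0.6173, 0.06, 0.1492]
tool_rot: [0.704, -0.045, 0.707, 0.047]
wrist_force: [0.2, 0.5, -0.4]
width: 0.477
t 21.35 ee [0.6173 0.06   0.1492] w 40.8 F [ 0.2  0.5 -0.4]
shift units [0.003 0.491 0.415] rv [ 0.001 -0.005 -0.002]
```

```bash
python3 -m inch '[[0,0.3,0.25,0,-0.002,0,35],[0,0.54,0.43,0,-0.005,-0.002,35],[0,0.54,0.43,0,-0.005,-0.002,35],[0,0.54,0.43,0,-0.005,-0.002,35]]'
python3 - <<'E'
from h import *
go([.6312,.0816,.0335])
cv2.imwrite(f'pics/wrist12.png',r.snapshot('wrist')[:,:,::-1])
E
```

```text
t: 21.75
ee_pos: [0.6301, 0.0805, 0.1483]
tool_rot: [0.705, -0.046, 0.706, 0.045]
wrist_force: [0.3, -0.7, -1.6]
width: 0.475
t 21.75 ee [0.6301 0.0805 0.1483] w 40.5 F [ 0.3 -0.7 -1.6]
shift units [2.871 0.026 0.035] rv [-0.001 -0.002  0.   ]
```

View pics/wrist12.png

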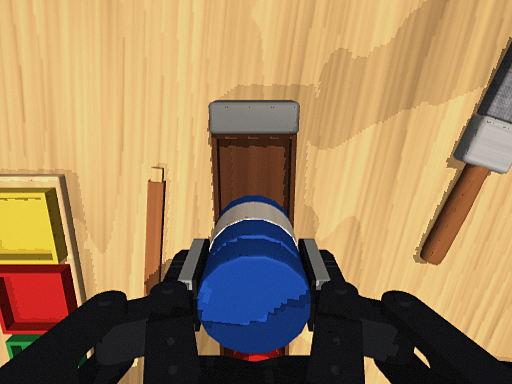

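Blue is upright over pocket 4, before the grey end wall (v≈137). Lowering.

```bash
python3 -m inch '[[0.8,0,0.02,0,0,0,35],[1.6,0,0.02,0,0,0,35],[2.2,0,0.02,0,0,0,35],[2.55,0,0.02,0,0,0,35],[2.7,0,0.02,0,0,0,35],[2.8,0,0.02,0,0,0,35],[2.86,0,0.02,0,0,0,35],[2.86,0,0.02,0,0,0,35]]'
```

```text
t: 22.6
ee_pos: [0.632, 0.0814, 0.0347]
tool_rot: [0.706, -0.046, 0.705, 0.046]
wrist_force: [-0.5, 0.3, -0.7]
width: 0.482
```

```bash
python3 -m inch '[[0.03,0,0,0,0,0,35],[0.03,0,0,0,0,0,35]]'
```

```text
t: 22.8
ee_pos: [0.632, 0.0814, 0.0344]
tool_rot: [0.706, -0.046, 0.705, 0.045]
wrist_force: [-4.0, -1.2, 8.1]
width: 0.476
```

```bash
python3 -m inch '[[0,0,0,0,0,0,60],[0,0,0,0,0,0,65],[0,0,0,0,0,0,65],[0,0,0,0,0,0,65],[-0.8,0,0,0,0,0,65],[-1.8,0,0,0,0,0,65],[-2.8,0,0,0,0,0,70],[-3.5,0,0,0,0,0,75],[-3.5,0,0,0,0,0,75]]'
python3 -m inch '[[-0.5,0,-1,0,0,0,75],[-0.5,0,-2,0,0,0,75],[-0.5,0.6,-3,0,0,0,75],[-0.5,1.2,-4,0,0,0,75],[-0.5,2,-5,0,0,0,75],[-0.5,3,-5.5,0,0,0,75],[-0.5,4,-6,0,0,0,75],[-0.5,5,-6,0,0,0,75],[-0.5,5,-6,0,0,0,75],[-0.5,5,-6,0,0,0,75]]'
python3 - <<'E'
from h import *
for n in('scene','top'):
    im=r.snapshot(n)[:,:,::-1]; cv2.imwrite(f'pics/{n}13.png',im)
print(r.get_obs())
E
```

```text
t: 23.7
ee_pos: [0.634, 0.0816, 0.1772]
tool_rot: [0.708, -0.046, 0.703, 0.045]
wrist_force: [0.8, 0.2, -0.0]
width: 0.877
t: 24.7
ee_pos: [0.367, 0.2494, 0.1922]
tool_rot: [0.705, -0.047, 0.706, 0.046]
wrist_force: [-0.7, -0.3, 0.2]
width: 0.877
{'t': 24.8, 'q': array([ 4.28893342e-01,  1.67184771e-01, -4.22945089e-01,  9.82684978e-01,
       -1.51554072e-05,  1.87109472e+00]), 'dq': array([-0.01655527, -0.00473951,  0.00087708,  0.00142794, -0.00089224,
        0.00247261]), 'effort': array([ 1.07603464e+00, -4.32556593e+01,  3.14278114e+01, -2.39442314e-03,
        4.33488179e-02,  8.18665896e-03]), 'ee_pos': array([0.36759938, 0.24825169, 0.19238182]), 'tool_rot': array([ 0.70498045, -0.04569332,  0.70631011,  0.04517437]), 'wrist_force': array([ 0.17719087, -0.2731505 ,  0.15633176]), 'ft_torque': array([ 0.00621297, -0.0167998 ,  0.02989146]), 'width': 0.8775267389948136}
```

View pics/scene13.png

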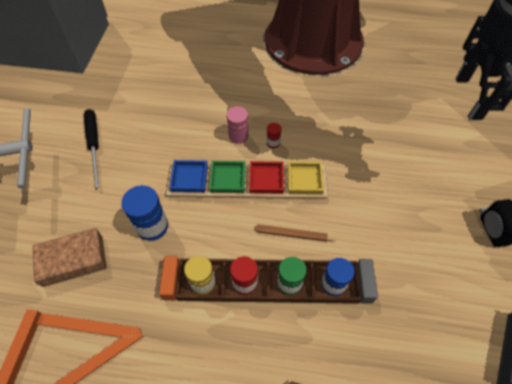

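View pics/top13.png

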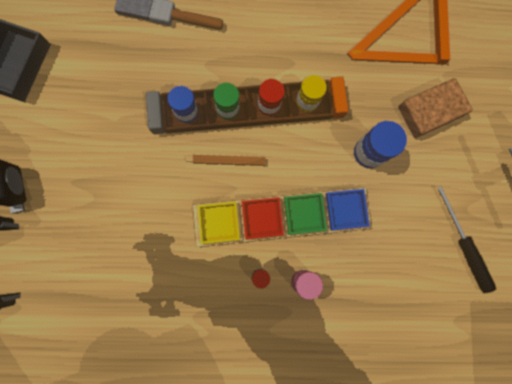

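Scene view: yellow (199,272), red (244,273), green (291,273) and blue (339,275) stand upright from orange to grey. The old cups are empty, the decoys unmoved and the arm is clear. Handing in.

```bash
python3 -c "
from station import r
print(r.job_done())"
```

```text
the job is handed in; nothing more can be done
None
```

I moved the four jars one at a time from the cups into the new rack: yellow next to the orange block, then red, green and blue towards the grey end. I handed in the job at about 25 s on the robot's clock, against the 96 s limit.

- **Last checks:** the final scene and top pictures show each jar upright in its own pocket, in the right order. The old cups are empty, the pink, small red and large blue jars have not moved, and the gripper is clear of everything. The contact force at each set-down read about 8–14 N, and the jars met the pocket floor within about 1 mm of the expected height.
- **Disagreements:** the first scene and top measurements of the rack differed by about 5 mm in x. The wrist camera settled this at an in-between value. The wrist camera also put the jars about 4 mm further to the robot's left than the other views did, which was within the slack of the grip and the pockets.
- **Not measured:** I judged flatness and uprightness from the pictures and contact heights, and did not measure tilt separately.

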